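# Pull the vent plug and hold the test kiln's lid open

## Task

The small test kiln has cooled and I want to reach in with the tongs for the glaze tests. First take the loose plug, which would tumble out otherwise, from the vent in the kiln's lid and stand it upright on the bare kiln shelf lying beside the kiln; then raise the lid to 30 degrees from shut and finish while still holding it there, steady, as it has no stay and must not drop. Leave the other things on the bench as they are.

Things in the scene. Friction and masses are not known exactly. Their poses are not given: they have to be found in the camera images.
- kiln: Bench-top test kiln, fixed: grey steel box 270 (x) x 300 (y) mm, rim 140 mm above the bench, on it a flat hinged lid 45 mm thick of cream firebrick in a grey frame (top at 185 mm); grey switch box 35 mm deep on its -y side. Origin under its centre, on the bench; x points from the handle side to the hinge side, z up. Its place and yaw differ each time
- kiln_lid (a joint): Lid hinge at the kiln's back, radians: 0 shut, grows as the handle side rises (30 degrees = 0.524). The lid weighs 1 to 1.5 kg, needs about 6 N up at the handle, has no stay or catch and falls shut when let go; the hinge turns freely up to 1.75
- lid_hinge (a point): Middle of the lid's hinge axis, at the kiln's back: 141 mm along +x from the kiln's origin and 140 mm above the bench; the axis runs along the kiln's y. Fixed, does not turn with the lid
- lid_handle (a point): Middle of the handle, a dark wooden round bar 18 mm thick, 144 mm long along the kiln's y, on brackets 64 mm either side of its middle, its axis 45 mm out from the lid's front edge. Lid shut: 321 mm in front (-x) of the hinge and 22 mm above it, 162 mm above the bench. Turns with the lid about the hinge. Can be pinched from above across the bar, which may turn between the pads
- vent_plug: Cream ceramic plug, round, 68 mm tall, 0.1 to 0.16 kg: tapered shank 32 mm long, foot 29 mm across; flange 52 mm across, 8 mm thick; knob 32 mm across, from 40 to 68 mm above the foot. Origin at the centre of its foot, z up. Starts in the lid's 38 mm vent, 30 mm behind the lid's middle, flange resting on the lid, foot 153 mm above the bench; lifts straight out
- kiln_shelf: Kiln shelf: bare cream slab 200 (x) x 150 (y) x 14 mm lying on the bench left or right of the kiln, fixed. Origin at the centre of its underside, z up
- banding_wheel: White-topped round turntable 220 mm across, top 54 mm above the bench (a thin raised ring makes it 55), fixed, on the other side of the kiln. Origin on the bench under its centre. Carries the seal block
- seal_block: Bystander: square seal blank 54 x 54 x 90 mm, pale plaster below and brown clay above, on the turntable. Origin at the centre of its underside
- brush_pot: Bystander: brown carved clay pot 100 mm across, 82 mm tall, on the red mat in front of the kiln. Origin at the centre of its underside
- brush: Bystander: brush with wooden handle, 160 mm long, lying on the red mat along its x axis. Origin at its middle, underside
- knife: Bystander: carving knife with red handle, 170 mm long, lying on the red mat along its x axis. Origin near its middle, underside
- slip_bowl: Bystander: white bowl 110 mm across, 45 mm tall, on the red mat. Origin at the centre of its underside
- kiln_prop: Bystander: cream ceramic post 40 mm across, 75 mm tall, standing on the bench at the left (+y) end of the red mat. Origin at the centre of its underside
Not all that is in view belongs to the job. Of the things that look like the kiln_shelf, the larger one is meant.

How it is judged (in metres and radians):
On the way, in this order (a step that is already met when the one before it is completed fails the run):
1. the plug is out of the vent and stands released on the kiln shelf, the lid still shut (z of vent_plug in the frame of kiln_shelf between 0.009 and 0.02 m and x of vent_plug in the frame of kiln_shelf between -0.1 and 0.1 m and y of vent_plug in the frame of kiln_shelf between -0.075 and 0.075 m and angle between vent_plug's own z axis and vertical below 0.15 rad and linear speed of vent_plug below 0.03 m/s and contact force between vent_plug and the arm below 0.1 N and contact force between vent_plug and the fingers below 0.1 N and value of joint kiln_lid below 0.05 rad), for 0.2 s.
2. the lid is raised to 30 degrees and held there by the gripper (value of joint kiln_lid between 0.4363 and 0.6109 rad and velocity of joint kiln_lid between -0.06 and 0.06 rad/s and contact force between the fingers and kiln_lid above 1 N), for 0.5 s.
At the end, for the whole second after the job is handed in: The lid stands at 30 degrees from shut, within 5 degrees, at rest, the fingers touching it and no loose thing propping it; the plug stands upright and let go on the kiln shelf (all of step 2 and contact force between kiln_lid and vent_plug below 0.1 N and contact force between kiln_lid and seal_block below 0.1 N and contact force between kiln_lid and brush_pot below 0.1 N and contact force between kiln_lid and brush below 0.1 N and contact force between kiln_lid and knife below 0.1 N and contact force between kiln_lid and slip_bowl below 0.1 N and contact force between kiln_lid and kiln_prop below 0.1 N and z of vent_plug in the frame of kiln_shelf between 0.009 and 0.02 m and x of vent_plug in the frame of kiln_shelf between -0.1 and 0.1 m and y of vent_plug in the frame of kiln_shelf between -0.075 and 0.075 m and angle between vent_plug's own z axis and vertical below 0.15 rad and linear speed of vent_plug below 0.03 m/s and contact force between vent_plug and the arm below 0.1 N and contact force between vent_plug and the fingers below 0.1 N); the arm keeps its last pose, push and grip.
It fails at once if the lid drops or is slammed (closing faster than 0.8 rad/s) (velocity of joint kiln_lid below -0.8 rad/s).
It fails at once if the lid is raised more than 3 degrees with the plug still in it (value of joint kiln_lid above 0.0524 rad and distance between vent_plug and lid_hinge below 0.14 m).
It fails at once if one of the other things is shifted more than 20 mm (distance of any of seal_block, brush_pot, brush, knife, slip_bowl, kiln_prop from where it was at the start of the episode above 0.02 m).
It fails at once if the seal block, the brush pot or the prop is knocked over (angle between any of seal_block, brush_pot, kiln_prop's own z axis and vertical above 0.5 rad).
It also fails if it takes over 56 s, if anything falls off the work surface, if the arm or the gripper's body presses on something with over 40 N, if the wrist force passes 120 N, or if a joint passes its speed limit or range.

## Robot

A 6-joint arm with a two-finger parallel gripper is mounted at the origin on the work surface. World frame = base frame: x ahead of the robot, y to its left, z up, the work surface at z = 0. Lengths are in mm, angles in rad, forces in N, time in s.
With the tool pointing down it reaches from about 400 to 925 mm from the base axis. Payload 12.5 kg.
Tool frame: the origin (TCP) lies midway between the tips of the shut fingers; the grasp point (between the pads) lies 19 mm behind it; z points along the fingers, y is the line along which they close (so a half turn about z gives the same grasp; the last joint's range is limited). The gripper opens to 95 mm and grips with 3 to 60 N. Pads are 20 mm wide; open, the fingers measure 119 mm over their backs; the gripper's body (75 mm by 180 mm) begins 59 mm behind the grasp point.
Start: joints at [-1.411, 0.491, 1.559, -0, 1.092, -0.106], TCP at [164.198, -603.064, 214.661] pointing down, gripper open.
Joint ranges: [-3.1, 3.1], [-0.84, 2.19], [0.05, 2.79], [-1.13, 4.28], [0.06, 2.93], [-2.69, 2.69]. Speed limits (rad/s): [2.22, 2.22, 2.79, 3.14, 3.14, 3.14].

## Interface

Orientations are given as [roll, pitch, yaw] about the fixed x, y, z axes, in that order (R = Rz(yaw) Ry(pitch) Rx(roll)).
In Python, from cell import state, read_camera, camera_info, env gives the robot as it stands.
- The arm moves only by the tool move_arm, never from a script. Its argument "commands" is a list of rows, each a list of 3 entries, a list of its own where there are three numbers: the shift along the world's x, y, z in cm, then the turn, a rotation vector about the world's x, y, z in degrees, then the opening, from 0 (shut) to 1 (fully open). A call has 1 to 10 rows; each row shifts and turns the commanded pose from where the row before left it; what a row does not reach is not made up. A row lasts 1/10 s, in which the tool goes at most 50 mm and 8.59 degrees, less where a joint would pass 70% of its speed; a pose out of reach is approached as far as the arm can. A call with a gripper value outside its range is refused whole. The fingers move at their own pace and stop on an object; the grip force is fixed at half the most. Time passes only in rows, so rows that do not move let the fingers close. It gives the time, the measured TCP pose, the force, the opening and the grip force at its end, in the units of the state.
- state(): the state, without advancing time (a new reading comes with each control period).
- read_camera(name): name is "scene" or "top" or "wrist"; returns the picture (384x512x3 uint8, blue, green, red); there is no depth.
- camera_info(name): a dict with "K" (3x3 intrinsics, pixels), "cam_to_world" (4x4, takes a point from camera to world coordinates). Camera axes: x right, y down, z forward; pixel columns grow to the right and rows downward; lengths in mm; the calibration is good to about 2 mm. The wrist camera is an equidistant fisheye: a pixel r from the principal point sees the ray r / f radians off the axis. A picture is of the moment at which its call begins: read the wrist's pose just before it. camera_info takes no time and is no camera call; for the wrist camera it gives the pose at the moment of the call.
- env.job_done(): hands the job in; it is judged then, once.
The state is a dict: "t": time; "joints": joint angles; "qvel": joint speeds; "tau": joint torques, N m; "eef_pos": TCP position; "tcp_rot": TCP orientation; "ft_force": force on the tool from outside, world axes, zero at the start; "moment": the same for the moment, N m; "opening": opening from 0.0 (shut) to 1.0 (fully open); "grip_force": force on a finger pad.
Only numpy, scipy, OpenCV 4.12 (cv2) and the standard library are available. Lean on these libraries where they do the work, as an engineer would, in place of code of your own. Each camera call takes 0.05 s, during which the arm holds its last target. There are 200 camera calls.

## Working session

There is one attempt and no reset: what is moved stays moved. The work goes in short steps, Python scripts to look and compute and a tool call to move; the robot and the scene stay as the last step left them, time stands still between calls to the robot, and variables do not carry over. Pictures are saved under pics/ and viewed, at most 10 in all, crops included, and the job is handed in when it is done.

Besides the shell and the picture viewer there is one more tool, called after "Emit:" as name(argument=value, ...), one argument or row to a line, values as JSON. move_arm: Moves the arm, as the interface text tells. Its arguments: {"type":"object","properties":{"commands":{"type":"array"}},"required":["commands"]}

```bash
ls; mkdir -p pics
python3 - <<'E'
from cell import *
import cv2,numpy as np
a=read_camera("scene");b=read_camera("top")
cv2.imwrite("pics/scene.png",a);cv2.imwrite("pics/top.png",b)
for n in("scene","top"):
    i=camera_info(n);print(n,np.round(i["K"],1).tolist(),np.round(i["cam_to_world"],3).tolist())
s=state();print(s)
E
```

```text
pics
scene [[400.3, 0.0, 258.5], [0.0, 400.3, 190.3], [0.0, 0.0, 1.0]] [[-0.99, 0.104, -0.099, 698.479], [0.143, 0.669, -0.73, 1019.696], [-0.01, -0.736, -0.677, 1042.301], [0.0, 0.0, 0.0, 1.0]]
top [[478.8, 0.0, 259.6], [0.0, 478.8, 193.2], [0.0, 0.0, 1.0]] [[-0.003, -0.981, 0.195, 285.136], [-1.0, 0.004, 0.005, 40.896], [-0.005, -0.195, -0.981, 1634.663], [0.0, 0.0, 0.0, 1.0]]
{'t': 0.1, 'joints': array([-1.41058742e+00,  4.91478213e-01,  1.55941256e+00,  6.83108768e-06,
        1.09172365e+00, -1.05593426e-01]), 'qvel': array([ 0.00182066, -0.00209335, -0.00024769,  0.00062713, -0.000344  ,
       -0.00086627]), 'tau': array([ 6.53418356e-04, -6.13623834e+01, -2.58604681e+01,  6.93458109e-02,
        4.70129389e-02, -6.91719833e-05]), 'eef_pos': array([ 164.16724972, -602.81216139,  214.12499633]), 'tcp_rot': array([-3.14057721e+00, -1.13717411e-04,  2.65799122e-01]), 'ft_force': array([-0.33656238,  0.5302696 , -0.26750481]), 'moment': array([0.02687106, 0.00695955, 0.03114587]), 'grip_force': 0.0, 'opening': 0.9973988803572286}
```

View pics/top.png

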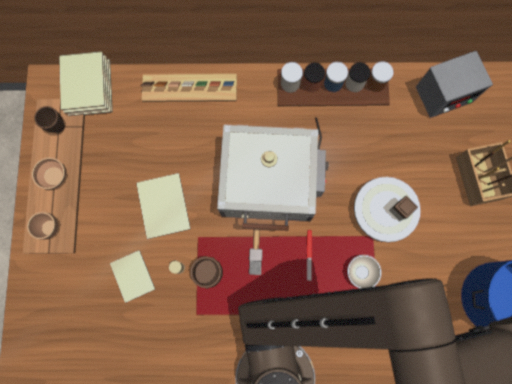

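View pics/scene.png

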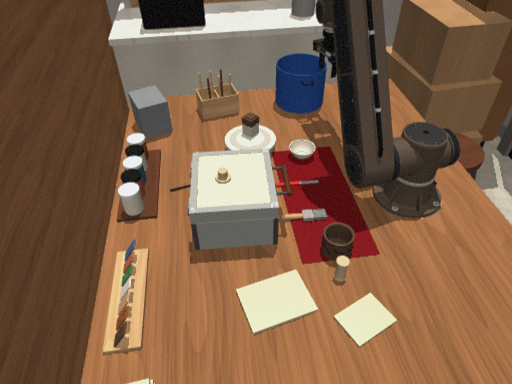

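The top view shows the kiln lid (about 220-318, 125-217) with the plug at (269,157) and the handle at about (264,222). The large shelf is at (163,206), with a smaller decoy slab at (131,276). The prop is at (176,267), the pot at (205,271), and the turntable to the right. The scene view agrees: shelf at (277,300), plug at (222,175).

```bash
cat > h.py <<'E'
from cell import *
import cv2,numpy as np
def ray(n,px,z):
    i=camera_info(n);K=np.array(i["K"]);T=np.array(i["cam_to_world"])
    px=np.atleast_2d(px).astype(float)
    d=np.c_[px,np.ones(len(px))]@np.linalg.inv(K).T@T[:3,:3].T
    o=T[:3,3];return o+d*((z-o[2])/d[:,2])[:,None]
def comps(im,m,lo=40):
    n,l,st,c=cv2.connectedComponentsWithStats(m)
    return [(l==k).astype(np.uint8)*255 for k in range(1,n) if st[k,4]>lo]
def rect(n,m,z):
    c=max(cv2.findContours(m,0,cv2.CHAIN_APPROX_NONE)[0],key=cv2.contourArea)
    w=ray(n,c[:,0],z)[:,:2].astype(np.float32)
    (x,y),(a,b),t=cv2.minAreaRect(w);return np.round([x,y,a,b,t],1)
E
python3 - <<'E'
from h import *
for n,boxes in (("top",{"shelf":(125,165,200,245,14),"lid":(205,115,335,225,185)}),("scene",{"shelf":(225,260,325,340,14),"lid":(180,140,285,225,185)})):
    im=cv2.imread(f"pics/{n}.png");hsv=cv2.cvtColor(im,cv2.COLOR_BGR2HSV)
    for k,(x0,y0,x1,y1,z) in boxes.items():
        m=np.zeros(im.shape[:2],np.uint8);m[y0:y1,x0:x1]=((hsv[y0:y1,x0:x1,2]>(185 if k=="lid" else 170))&(hsv[y0:y1,x0:x1,1]<90))*255
        m=cv2.morphologyEx(m,cv2.MORPH_CLOSE,np.ones((9,9)))
        m=max(comps(im,m),key=np.count_nonzero)
        print(n,k,rect(n,m,z),cv2.boundingRect(m))
t=cv2.imread("pics/top.png");s=cv2.imread("pics/scene.png")
r=lambda a,k:cv2.resize(a,None,fx=k,fy=k,interpolation=cv2.INTER_CUBIC)
A=r(t[115:235,205:335],6);B=r(s[135:255,180:310],6)
cv2.imwrite("pics/ct.png",A);cv2.imwrite("pics/cs.png",B)
E
```

```text
top shelf [567.2 383.4 202.3 151.   13. ] (137, 173, 53, 66)
top lid [653.9  19.3 297.4 265.5  86.6] (219, 125, 99, 88)
scene shelf [565.7 382.4 199.1 151.   13. ] (236, 269, 82, 64)
scene lid [646.   -5.9 368.3 292.1  81.6] (189, 140, 90, 73)
```

View pics/ct.png

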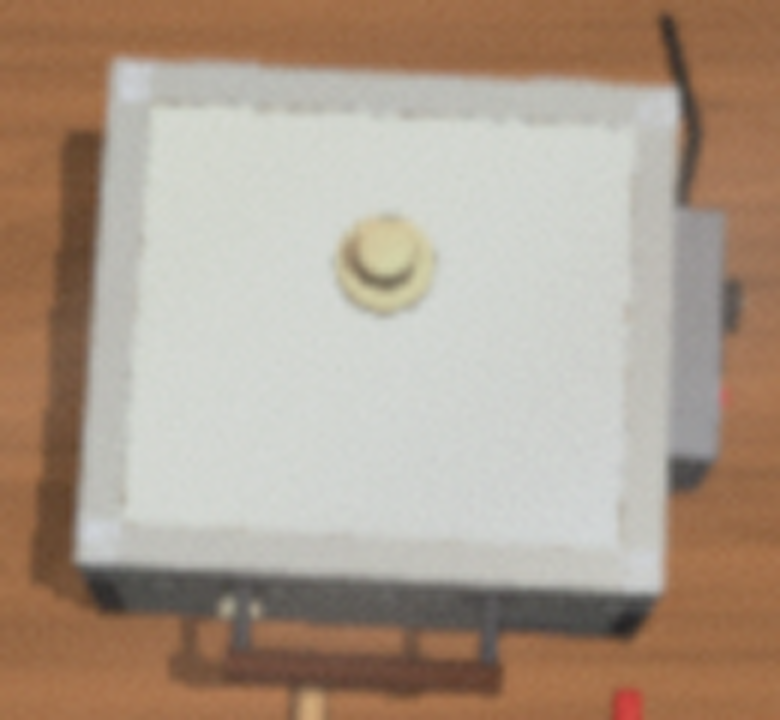

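View pics/cs.png

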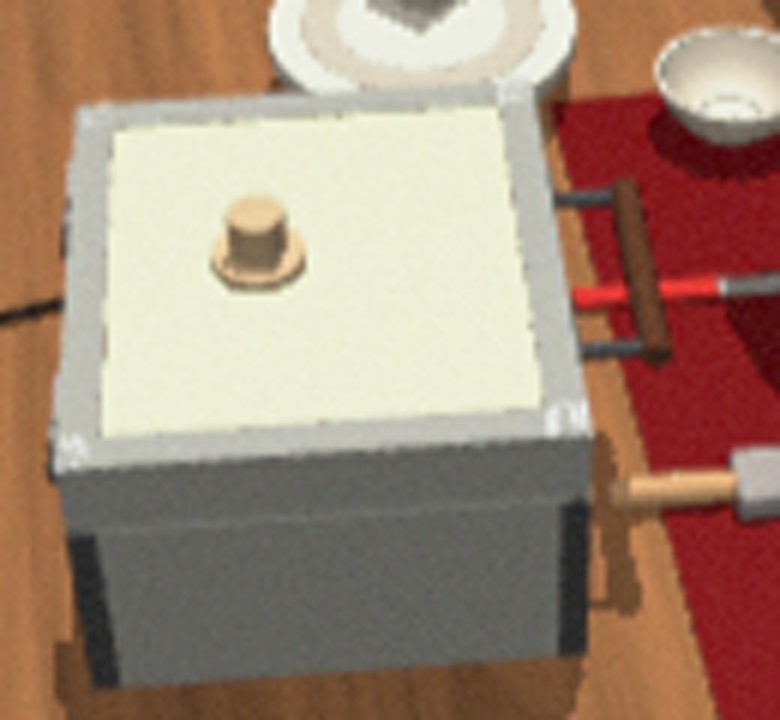

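The crops show the knob top at top-crop (386,248) / scene-crop (257,210). The handle bar runs (226,665)-(500,678) in the top crop and (625,180)-(657,355) in the scene crop, and the lid corners are clear.

Run:
```python
from h import *
T=lambda *p:np.array(p)/6-.42+[205,115]
S=lambda *p:np.array(p)/6-.42+[180,135]
c=lambda n,p,z:print(n,z,np.round(ray(n,p,z)[:,:2],1).tolist())
c("top",T((386,248)),221);c("scene",S((257,210)),221)
c("top",T((386,265)),193);c("scene",S((257,255)),193)
c("top",T((226,665),(500,678),(363,671)),162);c("scene",S((625,180),(657,355),(641,268)),162)
q=T((115,60),(680,88),(662,592),(77,563));c("top",q,185);w=ray("top",q,185);print(w.mean(0))
q=S((77,105),(533,85),(590,430),(55,468));c("scene",q,185);w2=ray("scene",q,185);print(w2.mean(0))
for w in(w,w2):print(np.degrees([np.arctan2(*(w[i]-w[j])[1::-1]) for i,j in((0,1),(3,2),(0,3),(1,2))]))
```

```text
top 221 [[682.3, 18.8]]
scene 221 [[679.5, 18.9]]
top 193 [[681.1, 18.4]]
scene 193 [[681.8, 23.0]]
top 162 [[476.5, 101.8], [469.3, -39.4], [473.1, 31.2]]
scene 162 [[464.2, -47.1], [475.4, 102.0], [470.1, 30.9]]
top 185 [[796.2, 161.1], [779.3, -137.6], [510.2, -121.3], [526.2, 177.3]]
[652.98507803  19.89591411 185.        ]
scene 185 [[776.3, -138.5], [507.3, -115.9], [525.7, 175.2], [793.9, 160.8]]
[650.78642707  20.41688771 185.        ]
[86.77278235 86.93106315 -3.43414395 -3.45630129]
[ -4.8082198   -3.06069639 -93.36474161 -93.59830675]
```

Emit:
move_arm(
  commands=[
    [[0,0,4],[0,0,0],1],
    [[0,0,4],[0,0,0],1],
    [[1,1,4],[0,0,4],1],
    [[2.8,3.4,0],[0,0,4],1],
    [[2.8,3.4,0],[0,0,4],1],
    [[2.8,3.4,0],[0,0,4],1],
    [[2.8,3.4,0],[0,0,4],1],
    [[2.8,3.4,0],[0,0,4],1],
    [[2.8,3.4,0],[0,0,4],1],
    [[2.8,3.4,0],[0,0,4],1],
  ],
)

```text
t: 1.1
eef_pos: [371.0, -353.5, 334.5]
tcp_rot: [-3.141, -0.0, 0.827]
ft_force: [0.4, -0.4, 0.2]
opening: 0.999
grip_force: 0.0
```

Emit:
move_arm(
  commands=[
    [[2.8,3.4,0],[0,0,4],1],
    [[2.8,3.4,0],[0,0,4],1],
    [[2.8,3.4,0],[0,0,4],1],
    [[2.8,3.4,0],[0,0,4],1],
    [[2.8,3.4,0],[0,0,4],1],
    [[2.8,3.4,0],[0,0,4],1],
    [[2.8,3.4,0],[0,0,4],1],
    [[2.8,3.4,0],[0,0,4],1],
    [[2.8,3.4,0],[0,0,4],1],
    [[0,0,0],[0,0,0],1],
  ],
)

```text
t: 2.1
eef_pos: [624.2, -45.3, 333.4]
tcp_rot: [-3.141, -0.001, 1.459]
ft_force: [-0.8, -0.5, -0.4]
opening: 1.002
grip_force: 0.0
```

Emit:
move_arm(
  commands=[
    [[2.85,3.2,0],[0,0,3],1],
    [[2.85,3.2,0],[0,0,0],1],
    [[0,0,-4],[0,0,0],1],
    [[0,0,-4],[0,0,0],1],
    [[0,0,-3],[0,0,0],1],
    [[0,0,-1.6],[0,0,0],1],
    [[0,0,-1],[0,0,0],1],
    [[0,0,0],[0,0,0],1],
  ],
)

```text
t: 2.9
eef_pos: [678.7, 14.6, 197.5]
tcp_rot: [-3.14, 0.0, 1.504]
ft_force: [-0.7, -0.5, 0.9]
opening: 1.001
grip_force: 0.0
```

Emit:
move_arm(
  commands=[
    [[0.25,0.4,0],[0,0,0],1],
    [[0,0,0],[0,0,0],0.6],
    [[0,0,0],[0,0,0],0.4],
    [[0,0,0],[0,0,0],0.2],
    [[0,0,0],[0,0,0],0.2],
    [[0,0,0],[0,0,0],0.2],
    [[0,0,0],[0,0,0],0.2],
    [[0,0,0],[0,0,0],0.2],
  ],
)

```text
t: 3.7
eef_pos: [681.7, 18.9, 198.7]
tcp_rot: [3.142, 0.0, 1.505]
ft_force: [0.3, -0.0, 0.2]
opening: 0.467
grip_force: 0.0
```

Emit:
move_arm(
  commands=[
    [[0,0,0],[0,0,0],0.2],
    [[0,0,0],[0,0,0],0.2],
    [[0,0,0],[0,0,0],0.2],
    [[0,0,0],[0,0,0],0.2],
    [[0,0,0],[0,0,0],0.2],
  ],
)

```text
t: 4.2
eef_pos: [681.7, 18.9, 198.6]
tcp_rot: [3.142, 0.0, 1.505]
ft_force: [-0.1, 0.9, 0.2]
opening: 0.331
grip_force: 30.0
```

Emit:
move_arm(
  commands=[
    [[0,0,1],[0,0,0],0.2],
    [[0,0,1],[0,0,0],0.2],
    [[0,0,1.5],[0,0,0],0.2],
    [[0,0,2],[0,0,0],0.2],
    [[0,0,2],[0,0,0],0.2],
    [[0,0,1],[0,0,0],0.2],
    [[0,0,0],[0,0,0],0.2],
    [[0,0,0],[0,0,0],0.2],
  ],
)

```text
t: 5.0
eef_pos: [681.4, 19.0, 283.2]
tcp_rot: [-3.141, -0.0, 1.505]
ft_force: [-0.5, 0.7, -2.4]
opening: 0.328
grip_force: 30.0
```

Run:
```python
from h import *
a=read_camera("scene");cv2.imwrite("pics/l.png",cv2.resize(a[60:260,150:350],None,fx=2.5,fy=2.5));print(state()["eef_pos"],state()["opening"])
```

```text
[681.36774241  18.95544583 282.71325359] 0.3281033664648207
```

View pics/l.png

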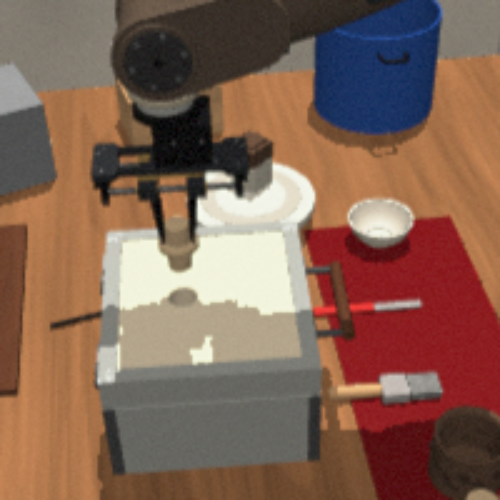

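The plug is out of the vent and held, with its foot clear of the lid and the hole visible. Next I carry it to the shelf.

Emit:
move_arm(
  commands=[
    [[0,1.5,0],[0,0,0],0.2],
    [[-1.2,3,0],[0,0,0],0.2],
    [[-1.3,4,0],[0,0,0],0.2],
    [[-1.3,4,0],[0,0,0],0.2],
    [[-1.3,4,0],[0,0,0],0.2],
    [[-1.3,4,0],[0,0,0],0.2],
    [[-1.3,4,0],[0,0,0],0.2],
    [[-1.3,4,0],[0,0,0],0.2],
    [[-1.3,4,0],[0,0,0],0.2],
    [[-1.2,4,0],[0,0,0],0.2],
  ],
)

```text
t: 6.05
eef_pos: [565.2, 386.3, 283.0]
tcp_rot: [-3.141, 0.0, 1.505]
ft_force: [1.4, 0.5, -1.7]
opening: 0.331
grip_force: 30.0
```

Emit:
move_arm(
  commands=[
    [[0,0,-3],[0,0,0],0.2],
    [[0,0,-4],[0,0,0],0.2],
    [[0,0,-4],[0,0,0],0.2],
    [[0,0,-4],[0,0,0],0.2],
    [[0,0,-3],[0,0,0],0.2],
    [[0,0,-2],[0,0,0],0.2],
    [[0,0,-1],[0,0,0],0.2],
    [[0,0,0],[0,0,0],0.2],
    [[0,0,0],[0,0,0],0.2],
  ],
)

```text
t: 6.95
eef_pos: [566.9, 384.5, 74.4]
tcp_rot: [3.141, -0.001, 1.505]
ft_force: [0.6, -0.0, -0.9]
opening: 0.326
grip_force: 30.0
```

Emit:
move_arm(
  commands=[
    [[0,0,-0.6],[0,0,0],0.2],
    [[0,0,-0.4],[0,0,0],0.2],
    [[0,0,-0.2],[0,0,0],0.2],
    [[0,0,-0.2],[0,0,0],0.2],
    [[0,0,0],[0,0,0],0.2],
    [[0,0,0],[0,0,0],0.2],
  ],
)

```text
t: 7.55
eef_pos: [566.7, 383.9, 59.7]
tcp_rot: [3.141, -0.0, 1.505]
ft_force: [-0.7, -0.0, -1.3]
opening: 0.327
grip_force: 30.0
```

Emit:
move_arm(
  commands=[
    [[0,0,-0.1],[0,0,0],0.2],
    [[0,0,0],[0,0,0],0.2],
    [[0,0,0],[0,0,0],0.2],
  ],
)

```text
t: 7.85
eef_pos: [566.8, 384.0, 59.6]
tcp_rot: [3.141, -0.0, 1.505]
ft_force: [-1.7, -1.0, 5.9]
opening: 0.329
grip_force: 30.0
```

Contact is at 6 N, so I release.

Emit:
move_arm(
  commands=[
    [[0,0,0],[0,0,0],0.45],
    [[0,0,0],[0,0,0],0.6],
    [[0,0,0],[0,0,0],0.8],
    [[0,0,0],[0,0,0],1],
    [[0,0,0],[0,0,0],1],
    [[0,0,0],[0,0,0],1],
    [[0,0,0],[0,0,0],1],
    [[0,0,0],[0,0,0],1],
    [[0,0,0],[0,0,0],1],
    [[0,0,0],[0,0,0],1],
  ],
)

```text
t: 8.85
eef_pos: [566.7, 384.0, 58.7]
tcp_rot: [3.141, -0.0, 1.505]
ft_force: [0.4, 0.5, 0.2]
opening: 0.996
grip_force: 0.0
```

Emit:
move_arm(
  commands=[
    [[0,0,2],[0,0,0],1],
    [[0,0,4],[0,0,0],1],
    [[0,0,4],[0,0,0],1],
    [[0,0,4],[0,0,0],1],
    [[0,0,4],[0,0,0],1],
    [[0,0,4],[0,0,0],1],
    [[0,0,0],[0,0,0],1],
    [[0,0,0],[0,0,0],1],
  ],
)

```text
t: 9.65
eef_pos: [566.7, 383.9, 279.3]
tcp_rot: [3.14, -0.001, 1.505]
ft_force: [-0.7, -0.6, -0.3]
opening: 1.0
grip_force: 0.0
```

Run:
```python
from h import *
a=read_camera("scene");cv2.imwrite("pics/p.png",cv2.resize(a[150:350,180:400],None,fx=2.5,fy=2.5));print(state()["eef_pos"],state()["opening"])
```

```text
[566.38347814 383.76759551 277.94933089] 1.0004620172855958
```

View pics/p.png

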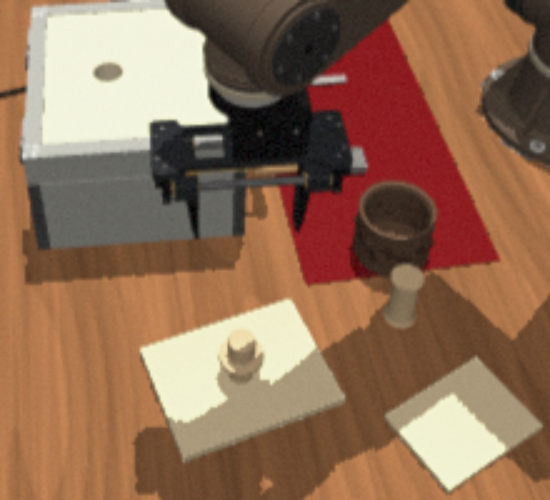

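The plug stands upright on the large shelf near its centre (crop 240,350). Next I go to the handle with the fingers partly closed, because the gap to the lid's edge is 45 mm.

Emit:
move_arm(
  commands=[
    [[-1,-2,0],[0,0,0],0.46],
    [[-1.05,-4,0],[0,0,0],0.46],
    [[-1.05,-4,0],[0,0,0],0.46],
    [[-1.05,-4,0],[0,0,0],0.46],
    [[-1.05,-4,0],[0,0,0],0.46],
    [[-1.05,-4,0],[0,0,0],0.46],
    [[-1.05,-4,0],[0,0,0],0.46],
    [[-1.05,-4,0],[0,0,0],0.46],
    [[-1.05,-4,0],[0,0,0],0.46],
    [[0,-1.3,0],[0,0,0.3],0.46],
  ],
)

```text
t: 10.7
eef_pos: [471.1, 28.4, 277.5]
tcp_rot: [-3.139, 0.0, 1.508]
ft_force: [0.7, 0.3, -0.4]
opening: 0.459
grip_force: 0.0
```

Emit:
move_arm(
  commands=[
    [[0,0,-3],[0,0,0],0.46],
    [[0,0,-3],[0,0,0],0.46],
    [[0,0,-1],[0,0,0],0.46],
    [[0,0,0],[0,0,0],0.46],
    [[0,0,0],[0,0,0],0.46],
  ],
)

```text
t: 11.2
eef_pos: [473.0, 31.1, 209.1]
tcp_rot: [3.142, -0.0, 1.511]
ft_force: [0.3, 0.3, 0.6]
opening: 0.46
grip_force: 0.0
```

Run:
```python
from h import *
print(state()["eef_pos"],state()["tcp_rot"],state()["opening"],state()["joints"])
a=read_camera("scene");b=read_camera("wrist");cv2.imwrite("pics/w.png",np.hstack([cv2.resize(a[100:260,190:350],(400,400)),cv2.resize(b,(400,300))[:,:] if 0 else cv2.resize(b,(400,400))]))
```

```text
[473.00712175  31.06595951 209.07140127] [ 3.14158395e+00 -1.72886374e-05  1.51050423e+00] 0.46038704063750796 [-7.39003069e-02  2.84273691e-01  1.92321788e+00  2.16470558e-05
  9.34092613e-01 -1.36210843e-02]
```

View pics/w.png

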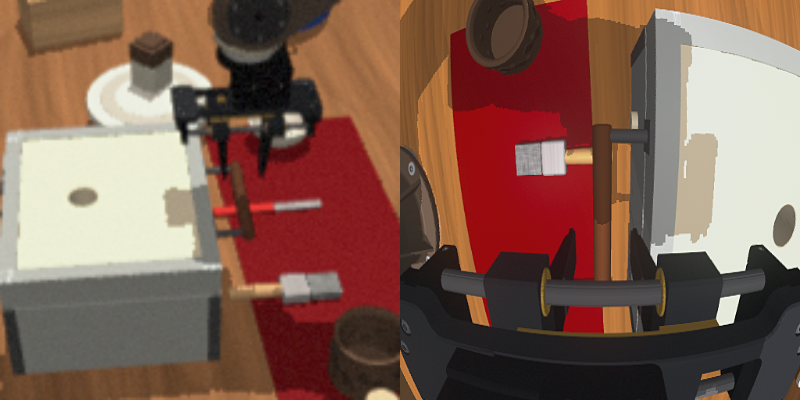

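The wrist view shows the bar (column 603) centred between the fingertips (575 and 635), with the inner finger clear of the lid. I descend and close.

Emit:
move_arm(
  commands=[
    [[0,0,-2],[0,0,0],0.46],
    [[0,0,-2],[0,0,0],0.46],
    [[0,0,-1.5],[0,0,0],0.46],
    [[0,0,-0.8],[0,0,0],0.46],
    [[0,0,0],[0,0,0],0.46],
    [[0,0,0],[0,0,0],0.46],
  ],
)

```text
t: 11.9
eef_pos: [473.1, 31.0, 146.4]
tcp_rot: [3.14, 0.0, 1.51]
ft_force: [-1.4, 0.5, -0.1]
opening: 0.458
grip_force: 0.0
```

Emit:
move_arm(
  commands=[
    [[0,0,0],[0,0,0],0.3],
    [[0,0,0],[0,0,0],0.15],
    [[0,0,0],[0,0,0],0.05],
    [[0,0,0],[0,0,0],0.05],
    [[0,0,0],[0,0,0],0.05],
    [[0,0,0],[0,0,0],0.05],
    [[0,0,0],[0,0,0],0.05],
    [[0,0,0],[0,0,0],0.05],
  ],
)

```text
t: 12.7
eef_pos: [472.3, 31.0, 145.8]
tcp_rot: [-3.141, 0.0, 1.51]
ft_force: [-4.2, -0.3, 6.5]
opening: 0.182
grip_force: 30.0
```

Emit:
move_arm(
  commands=[
    [[0.03,0,0.42],[0.05,0.75,0],0.05],
    [[0.07,0,0.84],[0.09,1.5,0],0.05],
    [[0.07,0,0.84],[0.09,1.5,0],0.05],
    [[0.07,-0.01,0.84],[0.09,1.5,0],0.05],
    [[0.08,-0.01,0.84],[0.09,1.5,0],0.05],
    [[0.03,0,0.42],[0.04,0.75,0],0.05],
  ],
)

```text
t: 13.3
eef_pos: [475.7, 30.8, 187.8]
tcp_rot: [-3.008, 0.0, 1.51]
ft_force: [-2.9, -0.8, -6.2]
opening: 0.182
grip_force: 30.0
```

Emit:
move_arm(
  commands=[
    [[0.14,-0.01,0.82],[0.09,1.5,0],0.05],
    [[0.16,-0.01,0.82],[0.09,1.5,0],0.05],
    [[0.18,-0.01,0.82],[0.09,1.5,0],0.05],
    [[0.2,-0.01,0.82],[0.09,1.5,0],0.05],
    [[0.22,-0.01,0.82],[0.09,1.5,0],0.05],
    [[0.24,-0.01,0.79],[0.09,1.5,0],0.05],
    [[0.26,-0.02,0.79],[0.09,1.5,0],0.05],
    [[0.28,-0.02,0.79],[0.09,1.5,0],0.05],
    [[0.3,-0.02,0.79],[0.09,1.5,0],0.05],
    [[0.34,-0.02,0.79],[0.09,1.5,0],0.05],
  ],
)

```text
t: 14.3
eef_pos: [498.8, 29.4, 268.3]
tcp_rot: [-2.745, 0.0, 1.51]
ft_force: [-5.2, 0.7, -2.7]
opening: 0.182
grip_force: 30.0
```

Emit:
move_arm(
  commands=[
    [[0.35,-0.02,0.76],[0.09,1.5,0],0.05],
    [[0.37,-0.02,0.76],[0.09,1.5,0],0.05],
    [[0.38,-0.02,0.75],[0.09,1.5,0],0.05],
    [[0.4,-0.02,0.74],[0.09,1.5,0],0.05],
    [[0.2,-0.01,0.36],[0.05,0.75,0],0.05],
    [[0.2,-0.01,0.36],[0.04,0.75,0],0.05],
    [[0,0,0],[0,0,0],0.05],
    [[0,0,0],[0,0,0],0.05],
    [[0,0,0],[0,0,0],0.05],
    [[0,0,0],[0,0,0],0.05],
  ],
)

```text
t: 15.3
eef_pos: [518.0, 28.3, 305.4]
tcp_rot: [-2.616, 0.001, 1.51]
ft_force: [-5.5, -0.7, -1.1]
opening: 0.187
grip_force: 30.0
```

Run:
```python
from h import *
s=state();print(s["eef_pos"],s["tcp_rot"],s["opening"],s["grip_force"],s["ft_force"],abs(s["qvel"]).max())
R=cv2.Rodrigues(np.zeros(3))[0]
from scipy.spatial.transform import Rotation as Ro
g=s["eef_pos"]-19*Ro.from_euler("xyz",s["tcp_rot"]).as_matrix()[:,2]
y=np.radians(-3.4);u=np.array([np.cos(y),np.sin(y),0]);h=np.array([652,20,140])+141*u
d=g-h;print("lid deg by grip",np.degrees(np.arctan2(d[2],-(d@u))-np.arctan2(22,321)),np.hypot(d[2],d@u))
a=read_camera("scene");cv2.imwrite("pics/e.png",cv2.resize(a[60:340,150:430],(600,600)))
```

```text
[517.95166618  28.26492292 305.44262979] [-2.61559646e+00  6.20792707e-04  1.51035582e+00] 0.186627783874489 29.999383091926575 [-5.47335744 -0.69845512 -1.13906708] 0.0014725951783818064
lid deg by grip 30.465001292288363 322.037719955808
```

View pics/e.png

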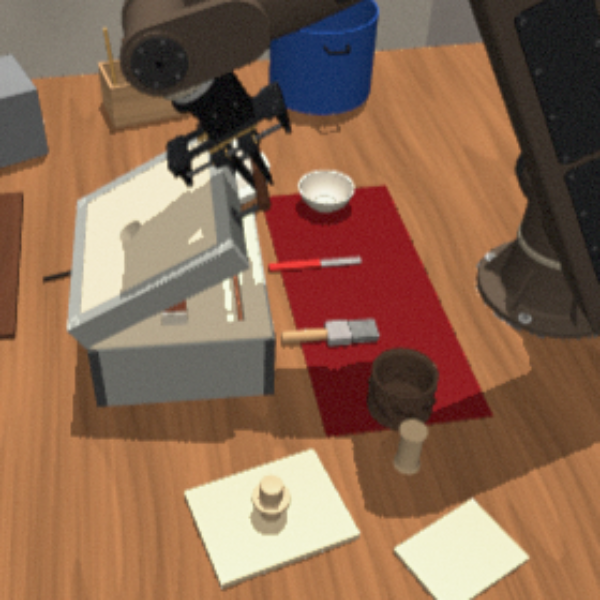

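The lid is open at about 30°, with the bar in the grip at crop (258,190). The plug stands upright at (270,495), and the bystanders haven't moved. I hold a little longer, then hand in.

Emit:
move_arm(
  commands=[
    [[0,0,0],[0,0,0],0.05],
    [[0,0,0],[0,0,0],0.05],
    [[0,0,0],[0,0,0],0.05],
    [[0,0,0],[0,0,0],0.05],
    [[0,0,0],[0,0,0],0.05],
    [[0,0,0],[0,0,0],0.05],
    [[0,0,0],[0,0,0],0.05],
    [[0,0,0],[0,0,0],0.05],
  ],
)

```text
t: 16.15
eef_pos: [518.0, 28.3, 305.4]
tcp_rot: [-2.616, 0.001, 1.51]
ft_force: [-6.1, -0.3, -0.7]
opening: 0.181
grip_force: 30.0
```

```bash
python3 -c "
from cell import *
print(state()['eef_pos'],state()['grip_force']);print(env.job_done())"
```

```text
[517.96527795  28.2737785  305.43989345] 29.999526143074036
the job is handed in; nothing more can be done
None
```

The job is handed in (no verdict came back): the plug stands upright on the larger shelf, and the gripper is holding the lid steady at about 30° (30.5° worked out from the grip position).

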